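# Hold the curing-box lid at its balance point with the lifting rod

### The job

I need to fit the missing stay to the amber lid of the curing box. Take the lifting rod off its rack by the orange handle, pass its steel end straight and well through the red eye at the front of the closed lid, and use it to swing the lid up until it stands upright, at the point where it would fall neither way; never let it go over to the back. Finish still gripping the rod and holding the lid steady there with the rod alone, gripper clear of the box and lid, and leave the other things on the bench where they are.

Things in the scene. Friction and masses are not known exactly. Their poses are not given: they have to be found in the camera images.
- curebox: Blue open-topped curing box, fixed to the bench, 160 (x) x 150 (y) x 84 mm high, with an amber lid in an aluminium frame hinged along the top of its far (+x) side; the box varies in place and yaw. Origin: centre of its underside; z up, x from the front (eye) side to the hinge side, y along the hinge. The lid swings with it.
- lid_hinge_line (a point): Middle of the lid's hinge line, on the box 78 mm towards +x from its centre and 90 mm above the bench. Axes as the box; the hinge line runs along y.
- lid_eye (a point): Centre of the red eye (ring) on a stem at the middle of the lid's free edge: 190 mm from the hinge line, in the lid's mid-plane, 90 mm above the bench when closed. Hole 18 mm diameter, 10 mm long, along y, parallel to the hinge; 36 mm outside. The lid frame begins 34 mm behind the eye, is 150 mm wide, 10 mm thick. Axes turn with the lid; when closed they equal the box's.
- lid (a joint): Lid angle, rad: 0 closed (level, eye to the front), growing as it swings up and over; 1.571 is upright, its balance point (its weight, about 0.25 kg, lies in its mid-plane). The hinge is free, without stay or spring: let go short of upright it falls shut, beyond that it falls back to a stop at 2.5.
- rod: Lifting rod, loose, about 80 g: orange handle 70 mm long and 20 x 20 mm square, then a steel rod of 10 mm diameter and 95 mm length with a bevelled tip. Starts level in the rack, its axis 50 mm above the bench. Origin: centre of the handle; x along the rod from the handle to the tip, z up.
- rod_handle (a point): Centre of the orange handle, the place to grip it: 35 mm from the handle's end. Axes as the rod. The handle overhangs the rack with nothing but the rack's 8 mm thick base beneath it.
- rod_neck (a point): Where the handle ends and the steel begins, on the rod's axis, 35 mm from the handle's centre. The handle is too thick for the eye.
- rod_tip (a point): The steel tip, on the rod's axis, 130 mm from the handle's centre and 95 mm from the neck.
- rack: Low wooden rack, fixed, varying in place and yaw: base 165 x 60 x 8 mm, and two forks 58 mm high, 10 mm thick and 34 mm wide, which carry the steel part 52 and 110 mm from the handle's centre in slots open at the top, 16 mm wide. Origin: under the handle's centre, on the bench; x towards the rod's tip.
- tumbler: Bystander, to be left alone: black drinking tumbler with a steel rim, upright, 77 mm diameter, 137 mm high. Origin: centre of its underside.
- glue: Bystander, to be left alone: yellow glue bottle with an orange cap, upright, 54 mm diameter, 130 mm high. Origin: centre of its underside.
- tin: Bystander, to be left alone: flat round steel tin, 72 mm diameter, 45 mm high. Origin: centre of its underside.
- sander: Bystander, to be left alone: cork sanding block with a red base, 112 x 62 x 34 mm. Origin: centre of its underside.
Things that resemble listed ones, but are neither listed nor needed, are in the scene too. Of the things like the rod, leave any that is purple or turquoise; of the rest the smaller one is meant.

How it is judged:
On the way, in this order (a step that is already met when the one before it is completed fails the run):
1. the gripped rod is through the eye of the lid while the lid is still closed (below 0.2 rad) (x of rod_tip in the frame of lid_eye between -0.016 and 0.016 m and z of rod_tip in the frame of lid_eye between -0.016 and 0.016 m and x of rod_neck in the frame of lid_eye between -0.016 and 0.016 m and z of rod_neck in the frame of lid_eye between -0.016 and 0.016 m and ((y of rod_tip in the frame of lid_eye below -0.01 m and y of rod_neck in the frame of lid_eye above 0.008 m) or (y of rod_tip in the frame of lid_eye above 0.01 m and y of rod_neck in the frame of lid_eye below -0.008 m)) and contact force between the fingers and rod above 1 N and value of joint lid below 0.2 rad), for 0.1 s.
2. the lid stands at its balance point, carried by the rod through its eye (x of rod_tip in the frame of lid_eye between -0.016 and 0.016 m and z of rod_tip in the frame of lid_eye between -0.016 and 0.016 m and x of rod_neck in the frame of lid_eye between -0.016 and 0.016 m and z of rod_neck in the frame of lid_eye between -0.016 and 0.016 m and ((y of rod_tip in the frame of lid_eye below -0.01 m and y of rod_neck in the frame of lid_eye above 0.008 m) or (y of rod_tip in the frame of lid_eye above 0.01 m and y of rod_neck in the frame of lid_eye below -0.008 m)) and contact force between the fingers and rod above 1 N and value of joint lid between 1.47 and 1.67 rad), for 0.2 s.
At the end, for the whole second after the job is handed in: Lid steady (under 0.1 rad/s) at 1.47 to 1.67 rad. Rod gripped, off its rack and through the eye: tip 10 mm or more beyond the eye's middle, neck 8 mm or more on the other side, both within 16 mm of its axis in x and z. Gripper and arm touch neither box nor lid (all of step 2 and velocity of joint lid between -0.1 and 0.1 rad/s and contact force between each of the fingers, the arm and curebox below 0.5 N and contact force between rod and rack below 0.1 N); the arm keeps its last pose, push and grip.
It fails at once if the lid goes over to the back (beyond 1.95 rad) (value of joint lid above 1.95 rad).
It fails at once if a bystander is moved by more than 30 mm (distance of any of tumbler, glue, tin, sander from where it was at the start of the episode above 0.03 m).
It also fails if it takes over 58 s, if anything falls off the work surface, if the arm or the gripper's body presses on something with over 40 N, if the wrist force passes 120 N, or if a joint passes its speed limit or range.

### The arm

A 6-joint arm with a two-finger parallel gripper is mounted at the origin on the work surface. World frame = base frame: x ahead of the robot, y to its left, z up, the work surface at z = 0. Lengths are in m, angles in rad, forces in N, time in s.
With the tool pointing down it reaches from about 0.225 to 0.875 m from the base axis. Payload 3.4 kg.
Tool frame: the origin (TCP) lies at the very end of the fingers, on their centre line; the grasp point (between the pads) lies 19 mm behind it; x points along the fingers, y is the direction in which the jaws open and shut, and the axes are right-handed (so a half turn about x gives the same grasp; the last joint's range is limited). The gripper opens to 85 mm and grips with 20 to 120 N. Pads are 22 mm wide; open, the fingers measure 114 mm over their backs; the gripper's body (76 mm by 85 mm) begins 54 mm behind the grasp point. The pads swing forward as they close: fully open they stand 13 mm farther back than shut.
Start: joints at [1.091, 0.276, 1.505, -0, 1.361, -0.121], TCP at [0.202, 0.538, 0.231] pointing down, gripper open.
Joint ranges: [-2.89, 2.89], [-0.75, 2.08], [0.22, 2.7], [-1.18, 4.32], [0.11, 2.71], [-2.7, 2.7]. Speed limits (rad/s): [2.57, 2.57, 3.14, 3.14, 3.14, 3.14].

### API

Orientations are given as a unit quaternion [w, x, y, z].
In Python, from rig import manip gives the robot as it stands. The module is installed in compiled form; this text tells all that it offers.
- The arm moves only by the tool play_rows, never from a script. Its argument "plan" is a list that holds one entry, the list of rows, each a list of 5 numbers: the closure, from 0 (fully open) to 1 (shut), then the shift along the tool's x, y, z in m, then the turn about the tool's x in degrees. A call has 1 to 12 rows; each row is the pose to reach, as a shift and turn from the pose measured when the call began, along the tool's axes at that moment; what a row does not reach only later rows make up. A row lasts 1/10 s, in which the tool goes at most 50 mm and 8.59 degrees, less where a joint would pass 70% of its speed; a pose out of reach is approached as far as the arm can. A call with a gripper value outside its range is refused whole. The fingers move at their own pace and stop on an object; "grip_force" is the grip in N (left out, the last holds). Time passes only in rows, so rows that repeat a pose let the fingers close. It gives the time, the measured TCP pose, the force and the opening at its end, in the units of the state.
- manip.get_state(): the state, without advancing time (a new reading comes with each control period).
- manip.get_image(name): name is "scene" or "top" or "wrist"; returns (picture, depth): 480x640x3 uint8, red, green, blue; 480x640 float32, m along the optical axis (not along the pixel's ray), 0 where there is no reading.
- manip.camera_params(name): a dict with "intrinsics" (3x3 intrinsics, pixels), "R" (3x3) and "t" (3): a world point X has camera coordinates R X + t; the wrist camera has in their place "mount" (4x4, takes a point from camera to tool coordinates, whose origin is the TCP and whose axes are the tool frame's). Camera axes: x right, y down, z forward; pixel columns grow to the right and rows downward; lengths in m; the calibration is good to about 2 mm. A picture is of the moment at which its call begins: read the wrist's pose just before it. camera_params takes no time and is no camera call.
- manip.sign_off(): hands the job in, once; it reports no verdict.
The state is a dict: "clock": time; "qpos": joint angles; "qd": joint speeds; "effort": joint torques, N m; "position": TCP position; "ee_rot": TCP orientation; "contact_force": force on the tool from outside, world axes, zero at the start; "moment": the same for the moment, N m; "width": finger opening in m.
Only numpy, scipy, OpenCV 4.12 (cv2) and the standard library are available. Lean on these libraries where they do the work, as an engineer would, in place of code of your own. Each camera call takes 0.05 s, during which the arm holds its last target.

## Working session

There is one attempt and no reset: what is moved stays moved. The work goes in short steps, Python scripts to look and compute and a tool call to move; the robot and the scene stay as the last step left them, time stands still between calls to the robot, and variables do not carry over. Pictures are saved under pics/ and viewed, and the job is handed in when it is done.

Besides the shell and the picture viewer there is one more tool, called as name(argument=value, ...), one argument or row to a line, values as JSON. play_rows: Moves the arm, as the interface text tells. Its arguments: {"type":"object","properties":{"plan":{"type":"array","items":{"type":"array","items":{"type":"array","items":{"type":"number"}}}},"grip_force":{"type":"number"}},"required":["plan"]}

```bash
mkdir -p pics; ls
python3 - <<'E'
from rig import manip
import cv2,numpy as np
s=manip.get_state();print(s)
for n in ("scene","top","wrist"):
    im,d=manip.get_image(n);cv2.imwrite(f"pics/{n}0.png",im[:,:,::-1]);np.save(f"{n}0.npy",d);np.save(f"{n}0i.npy",im)
    print(n,manip.camera_params(n))
E
```

```text
pics
{'clock': 0.0, 'qpos': array([ 1.09099477e+00,  2.76577894e-01,  1.50615407e+00,  3.44831553e-05,
        1.36067159e+00, -1.20975844e-01]), 'qd': array([-1.18139497e-04, -4.59715377e-05,  1.69836959e-03, -9.43117649e-04,
        5.32545345e-04, -9.79889964e-04]), 'effort': array([ 1.12714333e-03, -4.16779876e+01, -2.45799762e+01, -1.58840714e-05,
        1.14422949e-02,  5.94119996e-06]), 'position': array([0.20165998, 0.53791261, 0.23044111]), 'ee_rot': array([ 0.69555518,  0.12557894,  0.69595685, -0.12679505]), 'contact_force': array([-0.4003434 , -0.49687893, -0.20664243]), 'moment': array([0.02406081, 0.04932562, 0.00104227]), 'width': 0.08572356166974816}
scene {'intrinsics': array([[602.95036327,   0.        , 321.40473867],
       [  0.        , 602.95036327, 238.41879293],
       [  0.        ,   0.        ,   1.        ]]), 'R': array([[ 0.07194132,  0.99731482,  0.01369654],
       [ 0.76026924, -0.04594304, -0.64798142],
       [-0.64561221,  0.05702969, -0.76153299]]), 't': array([-0.13136583, -0.38295462,  2.32992131])}
top {'intrinsics': array([[579.4111616 ,   0
[... 157 characters left out ...]
0.99961989, -0.00171386],
       [-0.99419015, -0.02718798, -0.10414776],
       [ 0.10406158,  0.00456964, -0.99456036]]), 't': array([0.1028976 , 0.59658717, 1.46371964])}
wrist {'intrinsics': array([[348.35106084,   0.        , 318.83520682],
       [  0.        , 348.35106084, 239.99150109],
       [  0.        ,   0.        ,   1.        ]]), 'mount': array([[ 2.63941392e-04, -2.75483852e-01,  9.61305663e-01,
        -1.42088041e-01],
       [ 9.99999944e-01, -1.23511563e-04, -3.09960535e-04,
        -4.56232280e-04],
       [ 2.04121487e-04,  9.61305691e-01,  2.75483804e-01,
        -7.17247054e-02],
       [ 0.00000000e+00,  0.00000000e+00,  0.00000000e+00,
         1.00000000e+00]])}
```

View pics/scene0.png

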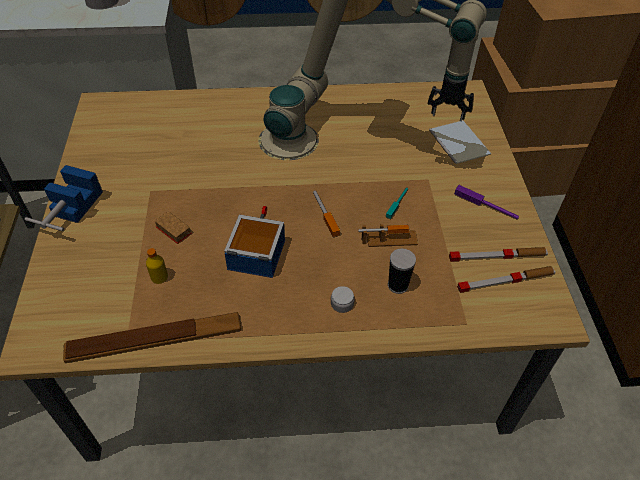

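View pics/top0.png

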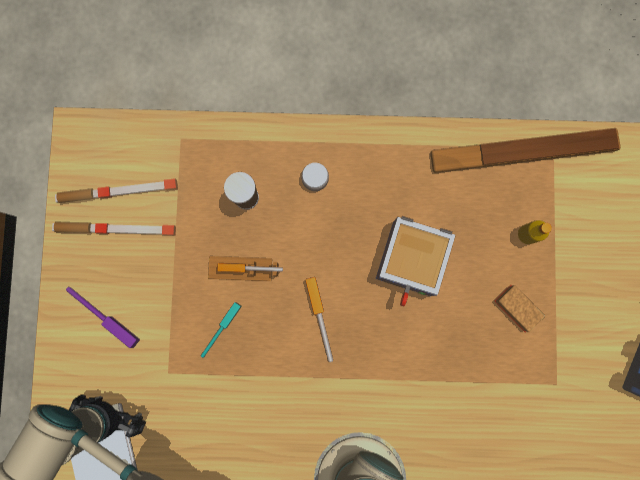

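View pics/wrist0.png

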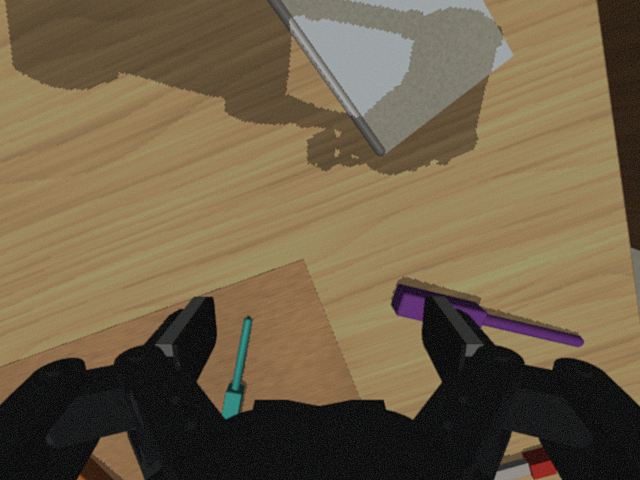

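Run:
```python
import cv2,numpy as np
t=cv2.imread("pics/top0.png");s=cv2.imread("pics/scene0.png")
a=cv2.resize(t[245:295,195:295],None,fx=8,fy=8,interpolation=cv2.INTER_CUBIC)[:300]
cv2.imwrite("pics/c1.png",np.vstack([cv2.resize(t[250:287,200:300],(800,296),interpolation=cv2.INTER_NEAREST),cv2.resize(s[220:257,340:440],(800,296),interpolation=cv2.INTER_NEAREST)]))
cv2.imwrite("pics/c2.png",np.hstack([cv2.resize(t[210:310,370:460],(400,444),interpolation=cv2.INTER_NEAREST),cv2.resize(s[200:290,215:296],(400,444),interpolation=cv2.INTER_NEAREST)]))
```

```text
(no output)
```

View pics/c1.png

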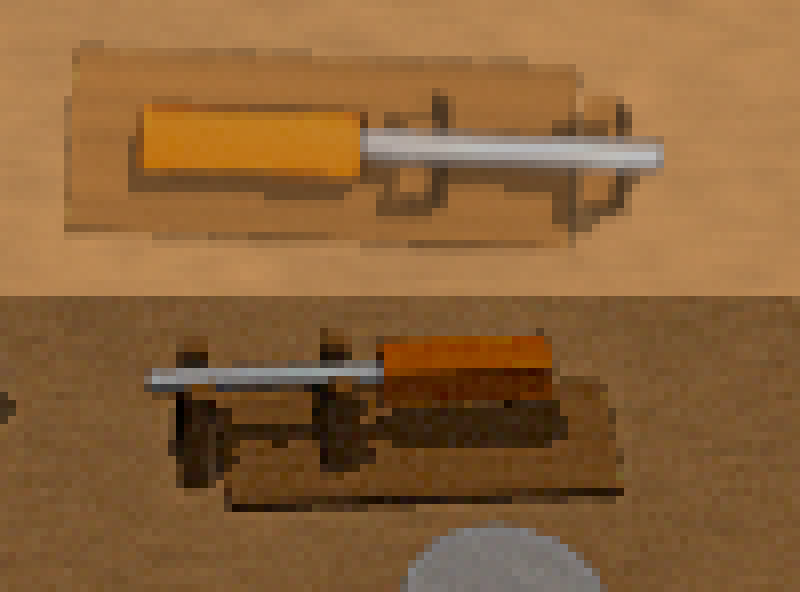

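View pics/c2.png

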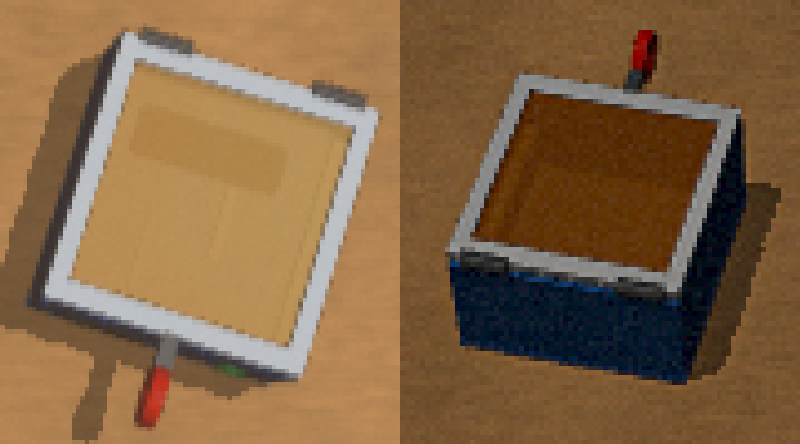

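```bash
cat > h.py <<'E'
import numpy as np,cv2
from rig import manip
def ray(n,px,z,P=None):
    P=P or manip.camera_params(n);R,t,K=P["R"],P["t"],P["intrinsics"]
    px=np.atleast_2d(px).astype(float)
    d=np.c_[px,np.ones(len(px))]@np.linalg.inv(K).T@R   # world dirs
    c=-R.T@t
    return c+d*((z-c[2])/d[:,2])[:,None]
def comp(m,box):
    x0,y0,x1,y1=box;mm=np.zeros_like(m,np.uint8);mm[y0:y1,x0:x1]=m[y0:y1,x0:x1]
    n,l,s,c=cv2.connectedComponentsWithStats(mm)
    k=1+np.argmax(s[1:,4]);return (l==k).astype(np.uint8),s[k],c[k]
def rect(m):
    c=cv2.findContours(m,0,cv2.CHAIN_APPROX_NONE)[0];return cv2.minAreaRect(max(c,key=len))
E
python3 - <<'E'
from h import *
im=np.load("top0i.npy");si=np.load("scene0i.npy")
hsv=cv2.cvtColor(im,cv2.COLOR_RGB2HSV);H,S,V=cv2.split(hsv)
print(hsv[267,230],hsv[270,240],hsv[264,220],hsv[269,270])
o=((H>8)&(H<22)&(S>205)&(V>150))
m,s,c=comp(o,(205,255,250,280));print(s,c);r=rect(m);print(r)
p=cv2.boxPoints(r);print(ray("top",p,.06)[:,:2]);print("h ctr",ray("top",c,.06))
st=(S<60)&(V>120);m,s,c2=comp(st,(240,260,290,280));print(s,c2);r=rect(m);print(r)
vx,vy,x0,y0=cv2.fitLine(np.argwhere(m)[:,::-1].astype(np.float32),2,0,.01,.01).ravel()
xs=np.where(m)[1];e=[(x,y0+vy/vx*(x-x0)) for x in (xs.min()-.5,xs.max()+.5)]
e=ray("top",e,.053);print("steel ends",e);d=e[1]-e[0];print(np.linalg.norm(d),np.degrees(np.arctan2(d[1],d[0])))
# lid
w=(S<50)&(V>150);m,s,c3=comp(w,(370,210,460,310));print(s,c3)
hull=cv2.convexHull(cv2.findContours(m,0,cv2.CHAIN_APPROX_NONE)[0][0]);r=cv2.minAreaRect(hull);print(r)
b=ray("top",cv2.boxPoints(r),.095);print(b);ctr=b.mean(0);print("lid ctr",ctr)
for i in range(4):
    d=b[(i+1)%4]-b[i];print(np.linalg.norm(d),np.degrees(np.arctan2(d[1],d[0])))
red=((H<6)|(H>174))&(S>150)&(V>90);m,s,c4=comp(red,(390,280,420,315));print(s,c4,rect(m))
print("eye",ray("top",c4,.098),ray("top",c4,.1))
hs=cv2.cvtColor(si,cv2.COLOR_RGB2HSV);H,S,V=cv2.split(hs)
red=((H<6)|(H>174))&(S>150)&(V>60);m,s,c5=comp(red,(250,195,280,225));print(s,c5,rect(m))
print("eye sc",ray("scene",c5,.09))
D=np.load("top0.npy");print(D[268,228:234],D[255,417],D[296:300,404])
E
```

```text
[ 17 216 192] [ 16 218 192] [ 16 218 186] [ 10  13 178]
[218 263  27   9 202] [231.06930693 267.15841584]
((230.99435424804688, 267.1188049316406), (26.351093292236328, 7.467728614807129), 2.726311206817627)
[[0.51663979 0.37110579]
 [0.53547553 0.37106917]
 [0.53412996 0.30455925]
 [0.51530174 0.30468503]]
h ctr [[0.52528564 0.33765659 0.06      ]]
[245 266  38   5 128] [263.671875  268.2109375]
((263.51165771484375, 268.1856384277344), (37.0856819152832, 3.368061065673828), 2.12109637260437)
steel ends [[0.52593863 0.30470384 0.053     ]
 [0.52467649 0.208377   0.053     ]]
0.0963351138850976 -90.75068200723615
[ 380  217   75   78 1038] [417.10597303 256.23410405]
((417.4306335449219, 255.3220672607422), (61.1463737487793, 62.16050720214844), 17.354022979736328)
[[ 0.5117529  -0.03172397  0.095     ]
 [ 0.66016164 -0.07525105  0.095     ]
 [ 0.61852783 -0.22007298  0.095     ]
 [ 0.47106924 -0.17516505  0.095     ]]
lid ctr [ 0.5653779  -0.12555326  0.095     ]
0.15466014831519373 -16.345986628268705
0.15068764175761598 -106.0390329987774
0.15414525037665536 163.06209168133333
0.14909897147136886 74.16526902958007
[402 293   6  13  52] [404.32692308 298.73076923] ((404.5, 299.0), (12.0, 5.0), 90.0)
eye [[ 0.45754484 -0.09414933  0.098     ]] [[ 0.45751727 -0.09385845  0.1       ]]
[262 206   4   8  26] [263.42307692 209.65384615] ((263.5, 209.5), (7.0, 3.0), 90.0)
eye sc [[ 0.45160692 -0.0915242   0.09      ]]
[1.4609231 1.4601915 1.4616896 1.4576876 1.4640796 1.4619387] 1.430378 [1.4046141 1.4044371 1.4027761 1.404582 ]
```

```bash
cat >> h.py <<'E'
from scipy.spatial.transform import Rotation as Ro
def pose():
    s=manip.get_state();q=s["ee_rot"];return s,np.array(s["position"]),Ro.from_quat([q[1],q[2],q[3],q[0]]).as_matrix()
def go(target,yheading,p=None,R=None):
    """shift in tool axes and turn about tool x so that tool y heads yheading deg"""
    if p is None: s,p,R=pose()
    sh=R.T@(np.array(target)-p)
    h=np.degrees(np.arctan2(R[1,1],R[0,1]))
    turn=-(yheading-h)   # tool x down: +turn about x = negative yaw
    turn=(turn+180)%360-180
    print("p",p.round(4),"yhead",round(h,2),"x",R[:,0].round(3),"z",R[:,2].round(3))
    print("shift",sh.round(4),"turn",round(turn,2))
E
python3 - <<'E'
from h import *
go([.5253,.3377,.13],-.75);go([.5253,.3377,.13],179.25)
E
```

```text
p [0.2017 0.538  0.2306] yhead 69.44 x [-0.001 -0.001 -1.   ] z [ 0.936 -0.351 -0.   ]
shift [ 0.1007 -0.0738  0.3733] turn 70.19
p [0.2017 0.538  0.2306] yhead 69.44 x [-0.001 -0.001 -1.   ] z [ 0.936 -0.351 -0.   ]
shift [ 0.1007 -0.0738  0.3733] turn -109.81
```

play_rows(
  plan=[
    [[0,0.01,-0.007,0.037,7],[0,0.02,-0.015,0.075,14],[0,0.03,-0.022,0.112,21],[0,0.04,-0.03,0.149,28],[0,0.05,-0.037,0.187,35],[0,0.06,-0.044,0.224,42],[0,0.07,-0.052,0.261,49],[0,0.08,-0.059,0.299,56],[0,0.09,-0.066,0.336,63],[0,0.095,-0.07,0.36,67],[0,0.1,-0.074,0.373,70.2],[0,0.1,-0.074,0.373,70.2]],
  ],
  grip_force=60,
)

```text
clock: 1.35
position: [0.526, 0.336, 0.1293]
ee_rot: [-0.496, -0.503, -0.496, 0.505]
contact_force: [0.4, -0.2, 0.2]
width: 0.0855
```

Run:
```python
from h import *
go([.5253,.3377,.031],-.75)
im,d=manip.get_image("wrist");cv2.imwrite("pics/w1.png",im[:,:,::-1])
```

```text
p [0.526  0.336  0.1293] yhead -0.9 x [-0.002 -0.003 -1.   ] z [-0.016 -1.     0.003]
shift [ 0.0983 -0.0005 -0.0019] turn -0.15
```

View pics/w1.png

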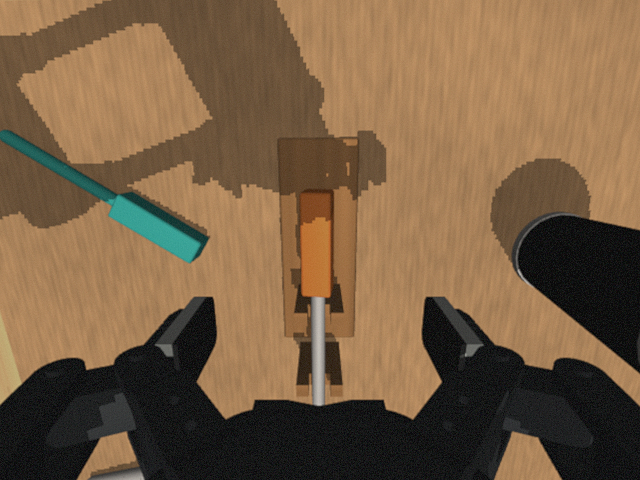

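play_rows(
  plan=[
    [[0,0.03,-0.0005,-0.001,0],[0,0.06,-0.0005,-0.002,0],[0,0.085,-0.0005,-0.002,0],[0,0.098,-0.0005,-0.002,0],[0,0.098,-0.0005,-0.002,0],[1,0.098,-0.0005,-0.002,0],[1,0.098,-0.0005,-0.002,0],[1,0.098,-0.0005,-0.002,0],[1,0.098,-0.0005,-0.002,0],[1,0.098,-0.0005,-0.002,0],[1,0.098,-0.0005,-0.002,0],[1,0.098,-0.0005,-0.002,0]],
  ],
  grip_force=60,
)

```text
clock: 2.6
position: [0.5246, 0.3391, 0.0324]
ee_rot: [-0.496, -0.503, -0.497, 0.504]
contact_force: [0.2, 0.6, 1.9]
width: 0.0195
```

play_rows(
  plan=[
    [[1,0,0,0,0],[1,0,0,0,0],[1,0,0,0,0],[1,0,0,0,0]],
  ],
  grip_force=110,
)

```text
clock: 3.0
position: [0.5246, 0.339, 0.0325]
ee_rot: [-0.496, -0.503, -0.497, 0.504]
contact_force: [-0.6, 0.3, 4.2]
width: 0.0185
```

Run:
```python
from h import *
go([.5253,.3377,.031],-.75)
print(manip.get_state()["width"])
im,d=manip.get_image("wrist");cv2.imwrite("pics/w2.png",im[:,:,::-1])
```

```text
p [0.5246 0.339  0.0325] yhead -0.8 x [-0.002 -0.001 -1.   ] z [-0.014 -1.     0.001]
shift [0.0015 0.0008 0.0013] turn -0.05
0.018526579306572324
```

View pics/w2.png

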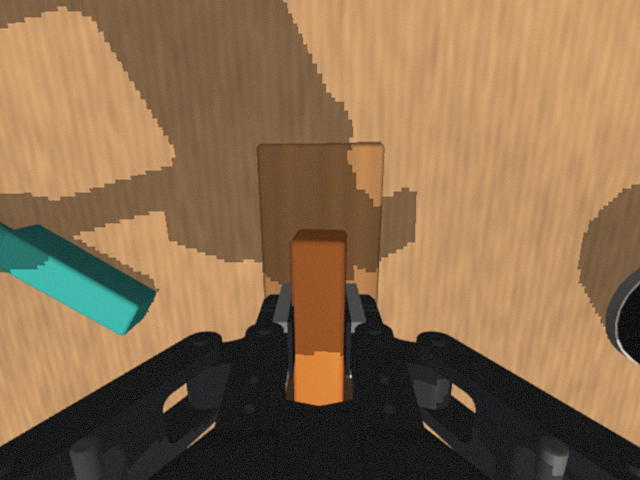

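play_rows(
  plan=[
    [[1,-0.01,0,0,0],[1,-0.03,0,0,0],[1,-0.055,0,0,0],[1,-0.08,0,0,0],[1,-0.1,0,0,0],[1,-0.1,0,0,0]],
  ],
)

```text
clock: 3.65
position: [0.5266, 0.3401, 0.1356]
ee_rot: [0.497, 0.505, 0.496, -0.502]
contact_force: [1.5, 0.6, -1.0]
width: 0.0183
```

Run:
```python
from h import *
go([.506,.069,.113],-16.3)
```

```text
p [0.5266 0.3401 0.1356] yhead -0.79 x [ 0.004  0.002 -1.   ] z [-0.014 -1.    -0.002]
shift [ 0.0221 -0.0169  0.2713] turn 15.51
```

play_rows(
  plan=[
    [[1,0.0,-0.001,0.015,1],[1,0.004,-0.003,0.045,3],[1,0.008,-0.005,0.08,5],[1,0.012,-0.007,0.115,7],[1,0.016,-0.01,0.15,9],[1,0.02,-0.012,0.185,11],[1,0.022,-0.014,0.22,13],[1,0.022,-0.016,0.25,15],[1,0.022,-0.017,0.265,15.5],[1,0.022,-0.017,0.271,15.5],[1,0.022,-0.017,0.271,15.5]],
  ],
)

```text
clock: 4.75
position: [0.5057, 0.069, 0.1126]
ee_rot: [0.424, 0.567, 0.424, -0.565]
contact_force: [-0.3, 0.2, -0.4]
width: 0.0184
```

Run:
```python
from h import *
go([.506,.069,.113],-16.3)
for n in ("scene","top"):
    im,d=manip.get_image(n);cv2.imwrite(f"pics/{n}1.png",im[:,:,::-1]);np.save(f"{n}1.npy",d);np.save(f"{n}1i.npy",im)
    P=manip.camera_params(n)
    def pr(X): 
        c=P["R"]@np.array(X)+P["t"];c=P["intrinsics"]@c;return (c[:2]/c[2]).round(1)
    print(n,pr([.4582,-.0943,.09]),pr([.506-.0365,.069-.1248,.131]))
t=cv2.imread("pics/top1.png");s=cv2.imread("pics/scene1.png")
cv2.imwrite("pics/c3.png",np.hstack([cv2.resize(t[235:335,320:430],(400,364),interpolation=cv2.INTER_NEAREST),cv2.resize(s[150:250,240:350],(400,364),interpolation=cv2.INTER_NEAREST)]))
```

```text
p [0.5057 0.069  0.1126] yhead -16.35 x [ 0.003  0.002 -1.   ] z [-0.282 -0.96  -0.003]
shift [-0.0004  0.0003 -0.0001] turn -0.05
scene [262.6 211.2] [273.9 204.5]
top [403.9 298.5] [390.3 293.1]
```

View pics/c3.png

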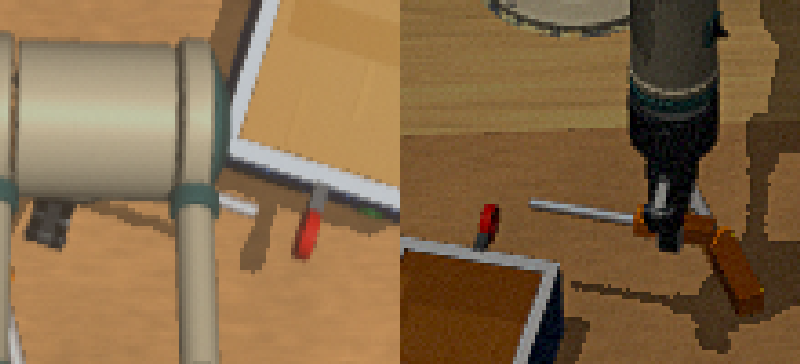

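```bash
cat >> h.py <<'E'
def pr(n,X):
    P=manip.camera_params(n);c=P["intrinsics"]@(P["R"]@np.array(X)+P["t"]);return c[:2]/c[2]
def tri(a,b):
    M=[P["intrinsics"]@np.c_[P["R"],P["t"]] for P in (manip.camera_params("top"),manip.camera_params("scene"))]
    X=cv2.triangulatePoints(M[0],M[1],np.array(a,float).reshape(2,1),np.array(b,float).reshape(2,1)).ravel();return X[:3]/X[3]
E
python3 - <<'E'
from h import *
def soft(im,box,f):
    x0,y0,x1,y1=box;w=f(im[y0:y1,x0:x1].astype(float));yy,xx=np.mgrid[y0:y1,x0:x1];return np.array([(w*xx).sum(),(w*yy).sum()])/w.sum(),w.sum()
T0=np.load("top0i.npy");S0=np.load("scene0i.npy");T1=np.load("top1i.npy");S1=np.load("scene1i.npy")
f=lambda a:np.clip((a[...,0]-np.maximum(a[...,1],a[...,2])-70)/50,0,1)*(a[...,1]<70)
g=lambda a:np.clip((a[...,0]-np.maximum(a[...,1],a[...,2])-50)/50,0,1)*(a[...,1]<50)
et=soft(T1,(396,285,415,310),f);es=soft(S1,(258,200,270,222),g);print(et,es)
es0=soft(S0,(258,200,270,222),g);print(es0)
E1=tri(et[0],es[0]);print("eye tri",E1,pr("top",E1),pr("scene",E1), "rayz .09 top",ray("top",et[0],.09))
np.set_printoptions(linewidth=200)
print(T1[286:298,380:394].mean(2).astype(int)); print(S1[202:214,272:284].mean(2).astype(int))
E
```

```text
(array([404.6123348 , 298.56240822]), np.float64(40.86)) (array([263.32994924, 209.50253807]), np.float64(23.64))
(array([263.31868132, 209.4953508 ]), np.float64(23.66))
eye tri [ 0.45812391 -0.09305547  0.09805866] [403.88475732 298.47980397] [262.82107744 209.43955737] rayz .09 top [[ 0.45808557 -0.09600765  0.09      ]]
[[ 88  90  89  88  87  87  87  88  88  88  89  90  90  89]
 [111 108 123 123 124  90  90  90  91  88  89  90  88  90]
 [156 143 141 124 121 123 123  90  88  89  90  89  89  91]
 [189 185 177 158 143 142 125 113 104 123  91  88  90  91]
 [150 187 194 189 187 179 159 146 139 126 105  91  91  90]
 [102 146 157 171 187 194 189 185 180 160 146  91  90  90]
 [105 132 124 122 146 158 171 187 196 190 161  89  88  89]
 [113 130 128 123 130 119 122 145 157 171 123  85  87  87]
 [128 134 133 132 130 126 126 132 118 122  91  88  87  88]
 [131 131 131 132 130 131 133 133 127 126  90  89  88  89]
 [131 134 134 133 134 132 134 133 134 133  88  88  89  89]
 [134 132 131 131 133 132 132 131 131 102  88  88  90  91]]
[[ 88  88  89  87  87  88  89  87  84  81  84  83]
 [ 87  88  83  83  88  83  81  79  77  79  79  81]
 [ 85  86  86  78 103  94  86  86  89  85  81  81]
 [ 89  81  84 105 161 155 156 153 148 129 106  91]
 [ 82  83  82  66  75  84  99 114 137 150 154 154]
 [ 83  84  86  83  59  50  40  53  50  66  74  87]
 [ 83  84  85  85  83  83  81  87  80  63  60  47]
 [ 79  80  84  89  83  85  81  82  80  82  82  82]
 [ 82  80  86  83  79  82  80  84  82  79  78  78]
 [ 80  83  77  82  79  83  88  83  82  80  82  78]
 [ 80  80  81  84  78  86  79  83  81  86  81  77]
 [ 81  88  83  89  81  84  83  81  83  77  79  82]]
```

Run:
```python
from h import *
t=cv2.imread("pics/top1.png");s=cv2.imread("pics/scene1.png")
cv2.imwrite("pics/c4.png",np.vstack([cv2.resize(t[280:310,360:420],(600,300),interpolation=cv2.INTER_NEAREST),cv2.resize(s[198:228,252:312],(600,300),interpolation=cv2.INTER_NEAREST)]))
```

```text
(no output)
```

View pics/c4.png

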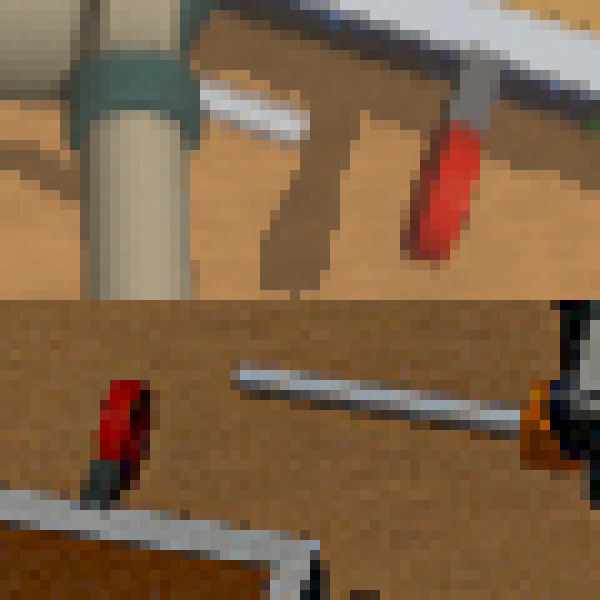

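Run:
```python
from h import *
e=tri((403.8,298.7),(263.9,210.8));t=tri((390.4,292.2),(274.5,205.3));print(e,t)
a=ray("top",(403.8,298.7),.09)[0];b=ray("top",(390.4,292.2),.131)[0];c=ray("top",(379.5,289.1),.131)[0]
print(a,b,c,np.degrees(np.arctan2(*(b-c)[[1,0]])))
th=np.radians(-16.3);ex=np.array([np.cos(th),np.sin(th),0]);ey=np.array([-ex[1],ex[0],0])
for X,Y in ((b,a),(t,e)): print("tip rel eye box x,y,z",(X-Y)@ex,(X-Y)@ey,(X-Y)[2])
print("predicted tip", np.array([.5057,.069])-.130*np.array([.281,.96]))
# scene reproj checks
print(pr("scene",a),pr("scene",b))
```

```text
[ 0.45784519 -0.09179731  0.0915581 ] [ 0.47180978 -0.0550861   0.12967936]
[ 0.45769471 -0.09402014  0.09      ] [ 0.47168844 -0.05595853  0.131     ] [ 0.47834914 -0.02984752  0.131     ] -104.31047815266488
tip rel eye box x,y,z 0.002748633042905531 0.04045930943914241 0.040999999999999925
tip rel eye box x,y,z 0.0030996723559196747 0.03915501651564964 0.03812125278089974
predicted tip [ 0.46917 -0.0558 ]
[262.6717706  211.05278554] [273.90555389 204.9664755 ]
```

play_rows(
  plan=[
    [[1,0.008,0,0,0.3],[1,0.018,-0.0003,0,0.6],[1,0.028,-0.0005,0,1],[1,0.036,-0.0006,0,1],[1,0.0396,-0.0006,0,1],[1,0.0396,-0.0006,0,1],[1,0.0396,-0.0006,0,1]],
  ],
)

```text
clock: 5.55
position: [0.5058, 0.0704, 0.0733]
ee_rot: [0.42, 0.571, 0.419, -0.568]
contact_force: [-0.1, 0.7, -1.4]
width: 0.0183
```

Run:
```python
from h import *
go([.506,.069,.073],-17.3)
print(manip.get_state()["contact_force"])
for n in ("scene","top"):
    im,d=manip.get_image(n);cv2.imwrite(f"pics/{n}2.png",im[:,:,::-1])
t=cv2.imread("pics/top2.png");s=cv2.imread("pics/scene2.png")
cv2.imwrite("pics/c5.png",np.vstack([cv2.resize(t[280:310,360:420],(600,300),interpolation=cv2.INTER_NEAREST),cv2.resize(s[198:228,252:312],(600,300),interpolation=cv2.INTER_NEAREST)]))
```

```text
p [0.5058 0.0704 0.0733] yhead -17.26 x [ 0.004  0.002 -1.   ] z [-0.297 -0.955 -0.003]
shift [0.0003 0.0007 0.0013] turn 0.04
[-0.12066545  0.72123332 -1.42745985]
```

View pics/c5.png

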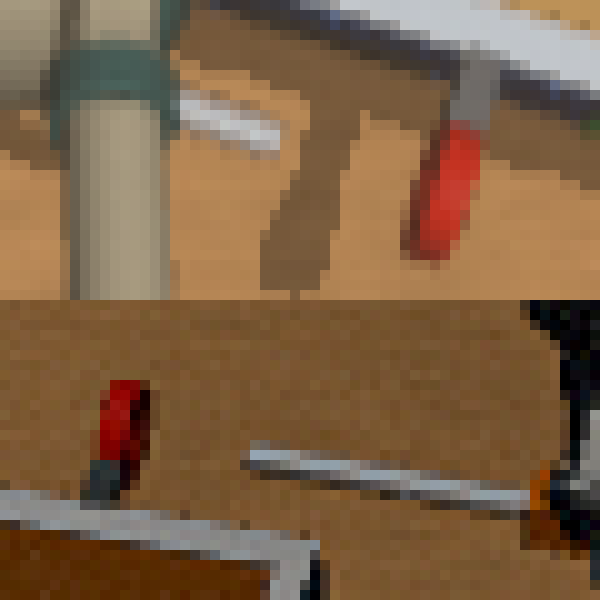

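Run:
```python
from h import *
e=tri((403.8,298.6),(263.9,210.8));t=tri((387.7,293.25),(276,213.05));
a=ray("top",(403.8,298.6),.09)[0];b=ray("top",(387.7,293.25),.09)[0];c=ray("top",(377.5,290.3),.09)[0]
print(np.degrees(np.arctan2(*(b-c)[[1,0]])))
for th in (-16.3,-17):
  th=np.radians(th);ex=np.array([np.cos(th),np.sin(th),0]);ey=np.array([-ex[1],ex[0],0])
  for X,Y in ((b,a),(t,e)): print("tip rel eye box x,y,z",(X-Y)@ex,(X-Y)@ey,(X-Y)[2])
```

```text
-104.56099042756281
tip rel eye box x,y,z 0.00037732605487097206 0.041443153422006544 0.0
tip rel eye box x,y,z 0.0004684869569794865 0.04102877929244917 -0.0004613957025130927
tip rel eye box x,y,z -0.00012901314507255453 0.04144467029812224 0.0
tip rel eye box x,y,z -3.2796637246211077e-05 0.04103144080626406 -0.0004613957025130927
```

play_rows(
  plan=[
    [[1,-0.0003,0,0.005,0],[1,-0.0003,0,0.012,0],[1,-0.0003,0,0.02,0],[1,-0.0003,0,0.027,0],[1,-0.0003,0,0.032,0],[1,-0.0003,0,0.037,0],[1,-0.0003,0,0.042,0],[1,-0.0003,0,0.047,0],[1,-0.0003,0.0005,0.052,0],[1,-0.0003,0.0005,0.056,0],[1,-0.0003,0.0005,0.056,0]],
  ],
)

```text
clock: 6.75
position: [0.4897, 0.0163, 0.0737]
ee_rot: [0.419, 0.571, 0.419, -0.568]
contact_force: [-0.3, -0.6, -0.0]
width: 0.0186
```

```bash
cat > look.py <<'E'
import sys
from h import *
k=sys.argv[1]
s,p,R=pose();print(p.round(4),"yhead",np.degrees(np.arctan2(R[1,1],R[0,1])).round(2),s["contact_force"].round(2),s["moment"].round(3),s["width"],s["clock"])
for n in ("scene","top"):
    im,d=manip.get_image(n);cv2.imwrite(f"pics/{n}{k}.png",im[:,:,::-1])
t=cv2.imread(f"pics/top{k}.png");s=cv2.imread(f"pics/scene{k}.png")
cv2.imwrite(f"pics/z{k}.png",np.vstack([cv2.resize(t[280:310,360:420],(600,300),interpolation=cv2.INTER_NEAREST),cv2.resize(s[198:228,252:312],(600,300),interpolation=cv2.INTER_NEAREST)]))
E
python3 look.py 3
```

```text
[0.4897 0.0163 0.0737] yhead -17.3 [-0.28 -0.64 -0.03] [ 0.048 -0.045 -0.008] 0.018566384046019322 6.75
```

View pics/z3.png

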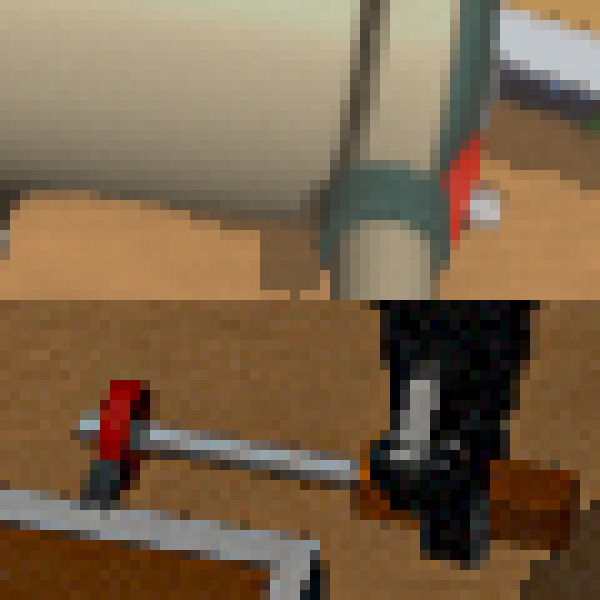

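play_rows(
  plan=[
    [[1,0,0,0.004,0],[1,0,0,0.009,0],[1,0,0.0003,0.014,0],[1,0,0.0004,0.018,0],[1,0,0.0005,0.021,0],[1,0,0.0005,0.021,0],[1,0,0.0005,0.021,0]],
  ],
)

```text
clock: 7.55
position: [0.4841, -0.0036, 0.0737]
ee_rot: [0.419, 0.572, 0.419, -0.568]
contact_force: [-0.8, 0.8, -0.6]
width: 0.0183
```

```bash
python3 look.py 4
```

```text
[ 0.4841 -0.0036  0.0737] yhead -17.31 [-0.8   0.83 -0.57] [ 0.002 -0.027 -0.023] 0.01832151504603994 7.55
```

View pics/z4.png

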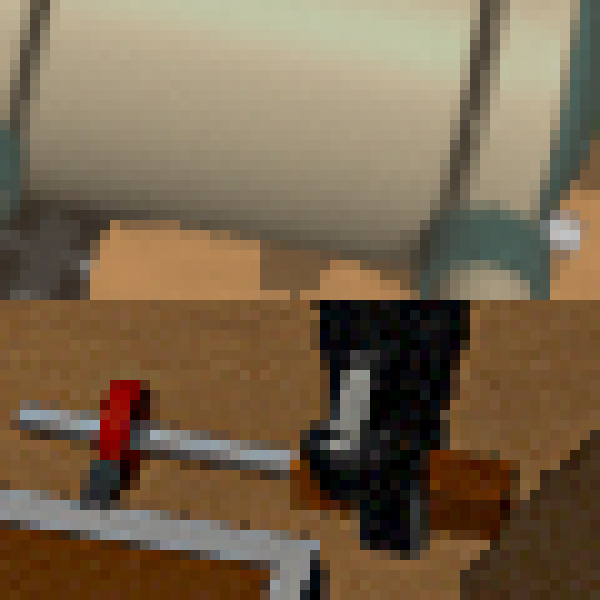

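```bash
cat > arc.py <<'E'
import sys
from h import *
a0=float(sys.argv[1]);angs=[float(v) for v in sys.argv[2:]]
O=np.array([.4841,-.0036,.0737])   # TCP with lid closed
th=np.radians(-16.25);ex=np.array([np.cos(th),np.sin(th),0]);r=.190
P=lambda a:O+r*((1-np.cos(np.radians(a)))*ex+np.sin(np.radians(a))*np.array([0,0,1]))
s,p,R=pose();print(p,s["contact_force"].round(2))
d=p-O;x=d@ex;print("now arc angle",np.degrees(np.arctan2(d[2],r-x)),"radius",np.hypot(d[2],r-x))
for a in angs: print(a,(R.T@(P(a)-p)).round(4))
E
python3 arc.py 0 1 3 5.5 8 11 14 17 20 23 26 28 29
```

```text
[ 0.48411558 -0.00338458  0.07370986] [ 0.07 -0.1  -2.11]
now arc angle 0.002971179757616965 radius 0.190045322804189
1.0 [-0.0033  0.0001  0.0002]
3.0 [-0.0099  0.0004  0.0002]
5.5 [-0.0182  0.001   0.0001]
8.0 [-0.0264  0.002   0.0001]
11.0 [-0.0362  0.0037  0.    ]
14.0 [-0.0459  0.0059 -0.0001]
17.0 [-0.0555  0.0086 -0.0002]
20.0 [-0.0649  0.0118 -0.0003]
23.0 [-0.0742  0.0155 -0.0004]
26.0 [-0.0832  0.0196 -0.0005]
28.0 [-0.0891  0.0226 -0.0005]
29.0 [-0.092   0.0242 -0.0006]
```

play_rows(
  plan=[
    [[1,-0.0033,0.0001,0,0],[1,-0.0099,0.0004,0,0],[1,-0.0182,0.001,0,0],[1,-0.0264,0.002,0,0],[1,-0.0362,0.0037,0,0],[1,-0.0459,0.0059,0,0],[1,-0.0555,0.0086,0,0],[1,-0.0649,0.0118,-0.0003,0],[1,-0.0742,0.0155,-0.0004,0],[1,-0.0832,0.0196,-0.0005,0],[1,-0.0891,0.0226,-0.0005,0],[1,-0.092,0.0242,-0.0006,0]],
  ],
)

```text
clock: 8.85
position: [0.5074, -0.0105, 0.1664]
ee_rot: [0.42, 0.572, 0.419, -0.567]
contact_force: [0.2, 0.5, -2.3]
width: 0.0182
```

```bash
python3 arc.py 0 30 32 34.5 37 40 43 46 49 52 55 57 58; python3 look.py 5
python3 - <<'E'
import cv2
s=cv2.imread("pics/scene5.png");cv2.imwrite("pics/y5.png",cv2.resize(s[150:290,200:340],(600,600),interpolation=cv2.INTER_CUBIC))
E
```

```text
[ 0.50738267 -0.01045604  0.16644779] [ 0.19  0.46 -2.33]
now arc angle 29.232919777054384 radius 0.18991639790524056
30.0 [-0.0022  0.0012 -0.0001]
32.0 [-0.0079  0.0046 -0.0002]
34.5 [-0.0148  0.0092 -0.0003]
37.0 [-0.0215  0.0141 -0.0004]
40.0 [-0.0293  0.0203 -0.0006]
43.0 [-0.0367  0.0269 -0.0007]
46.0 [-0.0438  0.0339 -0.0009]
49.0 [-0.0505  0.0413 -0.001 ]
52.0 [-0.0567  0.049  -0.0012]
55.0 [-0.0626  0.057  -0.0013]
57.0 [-0.0663  0.0625 -0.0015]
58.0 [-0.0681  0.0653 -0.0015]
[ 0.5074 -0.0105  0.1664] yhead -17.3 [ 0.19  0.46 -2.33] [ 0.209 -0.067  0.003] 0.018205124170405627 8.85
```

View pics/y5.png

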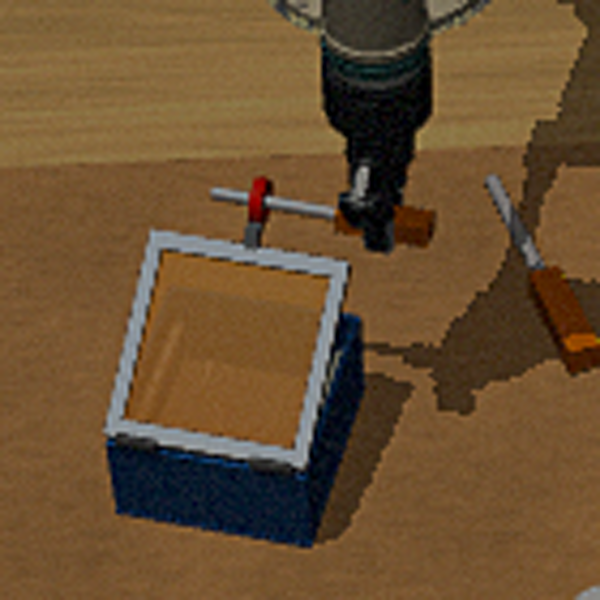

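The lid is rising on the rod, which still passes through the eye at about (258,198) in the crop. I'll carry on along the arc.

play_rows(
  plan=[
    [[1,-0.0022,0.0012,0,0],[1,-0.0079,0.0046,-0.0002,0],[1,-0.0148,0.0092,-0.0003,0],[1,-0.0215,0.0141,-0.0004,0],[1,-0.0293,0.0203,-0.0006,0],[1,-0.0367,0.0269,-0.0007,0],[1,-0.0438,0.0339,-0.0009,0],[1,-0.0505,0.0413,-0.001,0],[1,-0.0567,0.049,-0.0012,0],[1,-0.0626,0.057,-0.0013,0],[1,-0.0663,0.0625,-0.0015,0],[1,-0.0681,0.0653,-0.0015,0]],
  ],
)

```text
clock: 10.15
position: [0.5704, -0.0287, 0.2348]
ee_rot: [0.42, 0.572, 0.419, -0.567]
contact_force: [-0.3, -0.0, -1.8]
width: 0.0188
```

```bash
python3 arc.py 0 59 61 63.5 66 69 72 75 78 80.5 83 84.5 85; python3 look.py 6
python3 - <<'E'
import cv2
s=cv2.imread("pics/scene6.png");cv2.imwrite("pics/y6.png",cv2.resize(s[150:290,200:340],(600,600),interpolation=cv2.INTER_CUBIC))
E
```

```text
[ 0.57041142 -0.02873872  0.23476044] [-0.25 -0.02 -1.78]
now arc angle 58.138245992789706 radius 0.18963363415026763
59.0 [-0.0018  0.0023 -0.    ]
61.0 [-0.0051  0.008  -0.0001]
63.5 [-0.0089  0.0154 -0.0003]
66.0 [-0.0124  0.0229 -0.0005]
69.0 [-0.0162  0.0321 -0.0006]
72.0 [-0.0194  0.0415 -0.0008]
75.0 [-0.0222  0.051  -0.001 ]
78.0 [-0.0245  0.0607 -0.0012]
80.5 [-0.026   0.0689 -0.0013]
83.0 [-0.0272  0.0771 -0.0015]
84.5 [-0.0277  0.082  -0.0016]
85.0 [-0.0278  0.0837 -0.0016]
[ 0.5704 -0.0287  0.2348] yhead -17.3 [-0.25 -0.02 -1.78] [ 0.133  0.021 -0.005] 0.01878940457197533 10.15
```

View pics/y6.png

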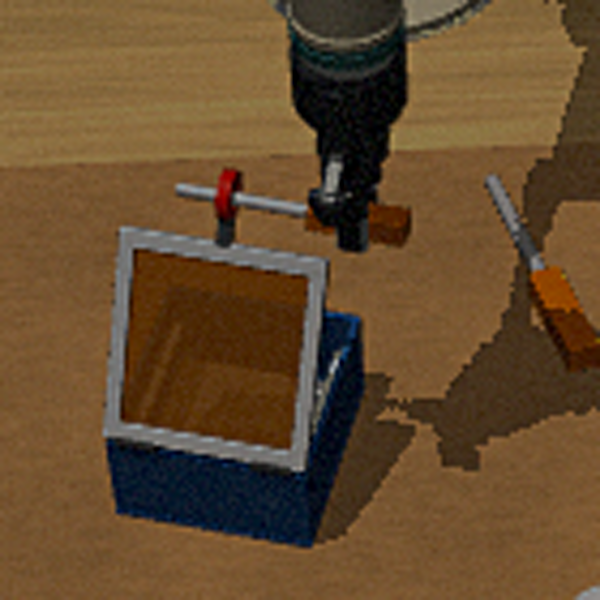

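play_rows(
  plan=[
    [[1,-0.0018,0.0023,0,0],[1,-0.0051,0.008,-0.0001,0],[1,-0.0089,0.0154,-0.0003,0],[1,-0.0124,0.0229,-0.0005,0],[1,-0.0162,0.0321,-0.0006,0],[1,-0.0194,0.0415,-0.0008,0],[1,-0.0222,0.051,-0.001,0],[1,-0.0245,0.0607,-0.0012,0],[1,-0.026,0.0689,-0.0013,0],[1,-0.0272,0.0771,-0.0015,0],[1,-0.0277,0.082,-0.0016,0],[1,-0.0278,0.0837,-0.0016,0]],
  ],
)

```text
clock: 11.45
position: [0.6508, -0.0523, 0.2624]
ee_rot: [0.419, 0.572, 0.419, -0.568]
contact_force: [0.2, 0.3, -0.8]
width: 0.0185
```

```bash
python3 arc.py 0 86 87 88 89 89.5 90 90.5; python3 look.py 7
python3 - <<'E'
import cv2
s=cv2.imread("pics/scene7.png");cv2.imwrite("pics/y7.png",cv2.resize(s[150:290,200:340],(600,600),interpolation=cv2.INTER_CUBIC))
E
```

```text
[ 0.65077817 -0.05228643  0.2624461 ] [ 0.21  0.28 -0.82]
now arc angle 85.0471124617939 radius 0.18945350941792802
86.0 [-0.0008  0.0031 -0.0002]
87.0 [-0.001   0.0064 -0.0002]
88.0 [-0.0011  0.0097 -0.0003]
89.0 [-0.0012  0.013  -0.0003]
89.5 [-0.0012  0.0147 -0.0004]
90.0 [-0.0012  0.0164 -0.0004]
90.5 [-0.0012  0.018  -0.0004]
[ 0.6508 -0.0523  0.2624] yhead -17.31 [ 0.21  0.28 -0.82] [ 0.01   0.012 -0.034] 0.018548790109442045 11.45
```

View pics/y7.png

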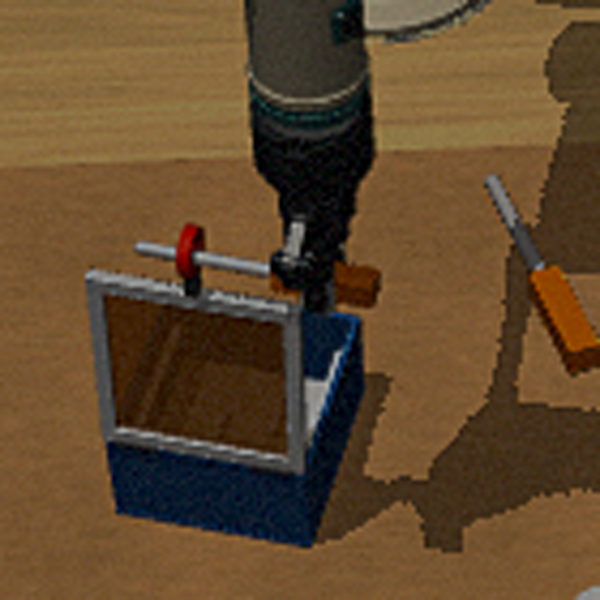

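play_rows(
  plan=[
    [[1,-0.0008,0.0025,0,0],[1,-0.001,0.0055,-0.0002,0],[1,-0.0011,0.0085,-0.0003,0],[1,-0.0012,0.0115,-0.0003,0],[1,-0.0012,0.014,-0.0004,0],[1,-0.0012,0.0155,-0.0004,0],[1,-0.0012,0.0164,-0.0004,0],[1,-0.0012,0.0164,-0.0004,0],[1,-0.0012,0.0164,-0.0004,0],[1,-0.0012,0.0164,-0.0004,0]],
  ],
)

```text
clock: 12.55
position: [0.6659, -0.0566, 0.2637]
ee_rot: [0.419, 0.571, 0.419, -0.568]
contact_force: [0.5, 1.2, -0.8]
width: 0.018
```

```bash
python3 arc.py 0 89 90 91; python3 look.py 8
python3 - <<'E'
import cv2,numpy as np
s=cv2.imread("pics/scene8.png");t=cv2.imread("pics/top8.png");cv2.imwrite("pics/y8.png",np.hstack([cv2.resize(s[190:280,210:300],(400,400),interpolation=cv2.INTER_NEAREST),cv2.resize(t[190:310,370:490],(400,400),interpolation=cv2.INTER_NEAREST)]))
E
```

```text
[ 0.66588433 -0.05657501  0.26374649] [ 0.45  1.21 -0.85]
now arc angle 89.80281906459658 radius 0.19004761200687156
89.0 [ 0.0001 -0.0027  0.0001]
90.0 [ 0.      0.0007 -0.    ]
91.0 [ 0.0001  0.004  -0.0001]
[ 0.6659 -0.0566  0.2637] yhead -17.3 [ 0.45  1.21 -0.85] [ 0.075  0.015 -0.005] 0.018048009708598725 12.55
```

View pics/y8.png

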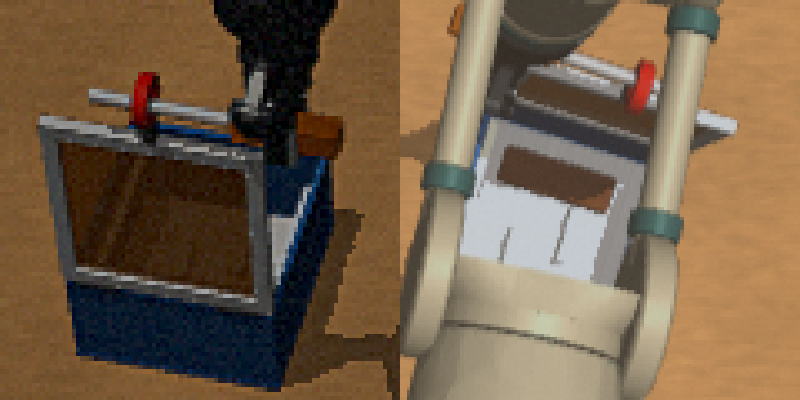

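Run:
```python
from h import *
# eye closed measured
eye=np.array([.4580,-.0935,.09]);th=np.radians(-16.25);ex=np.array([np.cos(th),np.sin(th),0]);ey=np.array([-ex[1],ex[0],0]);Hn=eye+.19*ex
f=lambda a:np.clip((a[...,0]-np.maximum(a[...,1],a[...,2])-60)/50,0,1)*(a[...,1]<80)
def sil(n,box):
    im=cv2.imread(f"pics/{n}8.png")[:,:,::-1].astype(float);x0,y0,x1,y1=box;m=(f(im[y0:y1,x0:x1])>.2);ys,xs=np.where(m);print(n,xs.min()+x0,xs.max()+x0,ys.min()+y0,ys.max()+y0,m.sum());return np.array([(xs.min()+xs.max())/2+x0,(ys.min()+ys.max())/2+y0])
a=sil("top",(432,203,452,228));b=sil("scene",(236,203,249,222));print(a,b)
X=tri(a,b);print(X,"ray",ray("top",a,.28)[0])
for Y in (X,ray("top",a,.28)[0],ray("scene",b,.28)[0]):
    d=Y-Hn;print("angle",np.degrees(np.arctan2(d[2],-d@ex)),"rad",np.hypot(d[2],d@ex),"ylat",d@ey)
for A in (85,90,95):
    A=np.radians(A);E=Hn+.19*(-np.cos(A)*ex+np.sin(A)*np.array([0,0,1]));print(np.degrees(A),pr("top",E),pr("scene",E))
    u=-np.cos(A)*ex+np.sin(A)*np.array([0,0,1]);print("  frame top corners",[pr("scene",Hn+.156*u+s*.075*ey) for s in (1,-1)],[pr("top",Hn+.156*u+s*.075*ey) for s in (1,-1)])
```

```text
top 439 445 208 222 60
scene 240 244 206 216 32
[442. 215.] [242. 211.]
[ 0.63655626 -0.14362954  0.2853507 ] ray [ 0.63724721 -0.14678302  0.28      ]
angle 88.66591851315857 rad 0.1954036685648297 ylat 0.0018383665136667226
angle 89.09431584115623 rad 0.19002373980246146 ylat -0.000995783366368576
angle 87.20890978513926 rad 0.19022566058227028 ylat 0.0018811977536695205
85.0 [439.69582582 220.82929021] [242.14068426 209.22517158]
  frame top corners [array([268.12286911, 222.36658393]), array([217.86674964, 213.77184116])] [array([404.54357705, 211.52846256]), array([469.43155542, 232.03577541])]
90.0 [441.95428725 213.55025502] [240.38889733 213.24328468]
  frame top corners [array([266.83648949, 225.70380754]), array([216.33019789, 217.02745103])] [array([406.36606442, 205.72603954]), array([471.22321159, 226.19861247])]
95.0 [444.06634692 206.39447372] [238.6610796  217.66337508]
  frame top corners [array([265.56026337, 229.35401551]), array([214.82769465, 220.59634864])] [array([408.10519104, 200.02609013]), array([472.87162185, 220.44557618])]
```

play_rows(
  plan=[
    [[1,0,0.0007,0,0],[1,0,0.0007,0,0],[1,0,0.0007,0,0],[1,0,0.0007,0,0],[1,0,0.0007,0,0],[1,0,0.0007,0,0],[1,0,0.0007,0,0],[1,0,0.0007,0,0],[1,0,0.0007,0,0],[1,0,0.0007,0,0]],
  ],
)

```text
clock: 13.65
position: [0.6666, -0.0568, 0.2638]
ee_rot: [0.419, 0.571, 0.419, -0.568]
contact_force: [0.1, -0.0, -1.4]
width: 0.0188
```

```bash
python3 arc.py 0 90; python3 look.py 9
python3 - <<'E'
from h import *
f=lambda a:np.clip((a[...,0]-np.maximum(a[...,1],a[...,2])-60)/50,0,1)*(a[...,1]<80)
for k in "89":
  for n,(x0,y0,x1,y1) in (("top",(432,203,452,228)),("scene",(236,203,249,222))):
    im=cv2.imread(f"pics/{n}{k}.png")[:,:,::-1].astype(float);w=f(im[y0:y1,x0:x1]);yy,xx=np.mgrid[y0:y1,x0:x1];print(k,n,(w*xx).sum()/w.sum(),(w*yy).sum()/w.sum())
t=cv2.imread("pics/top9.png");s=cv2.imread("pics/scene9.png")
cv2.imwrite("pics/y9.png",s)
E
```

```text
[ 0.66656591 -0.05676965  0.26375322] [ 0.06 -0.04 -1.38]
now arc angle 90.01651437798357 radius 0.1900532248870339
90.0 [ 0.0001 -0.0001  0.    ]
[ 0.6666 -0.0568  0.2638] yhead -17.3 [ 0.06 -0.04 -1.38] [ 0.013 -0.037 -0.041] 0.018806272411410873 13.65
8 top 442.3793599424667 215.21215390147432
8 scene 241.25755494505495 210.41826923076923
9 top 442.5823181343543 214.79011486251306
9 scene 241.12976588628766 210.79933110367892
```

View pics/y9.png

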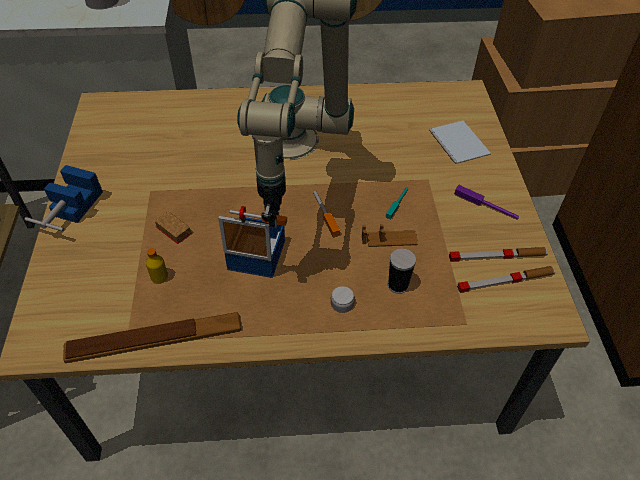

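```bash
python3 -c "
from rig import manip
print(manip.sign_off())"
```

```text
the job is handed in; nothing more can be done
None
```

The lid is standing upright on the rod, and I handed the job in at about 14 s on the clock. `sign_off` gave no verdict, so success rests on the checks below.

I gripped the rod by the orange handle, lifted it off the rack, and lined it up with the eye using the top and scene cameras. I then slid the tip about 34 mm past the middle of the eye with no noticeable contact force. The rod then carried the closed lid up along a 190 mm arc about the hinge.

**Last checks:**
- **Rod and tool:** The tool was at 90.0° on the arc. It was still gripping the handle (opening 18.8 mm), and the only outside force was about 1.4 N, in z.
- **Lid angle:** I estimated it from the images just before a final nudge of under 1 mm. The estimates were 89.1° (top camera), 88.7° (both cameras) and 87.2° (scene camera). They disagree by about 2° but all lie within the allowed 84.2–95.7°.
- **Steadiness:** After that nudge the eye shifted by less than half a pixel between the two looks, in the same direction as the rod.
- **Clearance:** By geometry, the fingers are about 9 mm beyond the side of the lid frame and 18 mm above it.
- **Bystanders:** By eye, all four look to be where they started in the final scene picture; I did not measure them.

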